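# Set the nut and flip the cam lever to lock a camera sled in its rod clamp

### The arm

A 6-joint arm with a two-finger parallel gripper is mounted at the origin on the work surface. World frame = base frame: x ahead of the robot, y to its left, z up, the work surface at z = 0. Lengths are in m, angles in degrees, forces in N, time in s.
With the tool pointing down it reaches from about 0.3 to 0.875 m from the base axis. Payload 4.2 kg.
Tool frame: the origin (TCP) lies on the centre line of the jaws, within the pads' length; the fingertips stand 25 mm ahead of it and the grasp point (between the pads) lies 6 mm ahead of it (robot.tcp_to_tips is the z of the fingertips in the tool frame, in m); z points along the fingers, x is the direction in which the jaws open and shut, and the axes are right-handed (so a half turn about z gives the same grasp; the last joint's range is limited). The gripper opens to 85 mm and grips with 20 to 120 N. Pads are 22 mm wide; open, the fingers measure 114 mm over their backs; the gripper's body (76 mm by 85 mm) begins 54 mm behind the grasp point. The pads swing forward as they close: fully open they stand 13 mm farther back than shut.
Start: joints at [-69.156, 18.312, 89.639, -0, 72.044, -1.146], TCP at [0.215, -0.533, 0.256] pointing down, gripper open.
Joint ranges: [-177.97, 177.97], [-48.28, 115.42], [12.27, 149.76], [-77.06, 257.06], [2.81, 150.46], [-146.56, 146.56]. Speed limits (degrees/s): [147.25, 147.25, 180, 180, 180, 180].

### API

Orientations are given as a 3x3 rotation matrix whose columns are the frame's x, y, z axes.
In Python, from plant import robot gives the robot as it stands. The module is installed in compiled form; this text tells all that it offers.
- The arm moves only by the tool carry_out, never from a script. Its argument "moves" is a list of rows, each a list of 5 numbers: the gripper's target within -1 to 1 (shut at 1, half-way at 0, fully open at -1), then the shift along the tool's x, y, z in mm, then the turn about the tool's z in degrees. In form: [[gripper, dx, dy, dz, roll], ...]. A call has 1 to 12 rows; each row shifts and turns the commanded pose from where the row before left it, along the tool's axes as they then stand; what a row does not reach is not made up. A row lasts 1/10 s, in which the tool goes at most 50 mm and 8.59 degrees, less where a joint would pass 70% of its speed; a pose out of reach is approached as far as the arm can. A call with a gripper value outside its range is refused whole. The fingers move at their own pace and stop on an object; "squeeze" is the grip in N (left out, the last holds). Time passes only in rows, so rows that do not move let the fingers close. It gives the time, the measured TCP pose, the force and the opening at its end, in the units of the state.
- robot.state(): the state, without advancing time (a new reading comes with each control period).
- robot.camera(name): name is "side" or "top"; returns a dict with "image" (400x640x3 uint8, blue, green, red), "fx", "fy", "cx", "cy" (pixels), "view" (4x4, takes a point from world to camera coordinates). Camera axes: x right, y up, looking along -z (the intrinsics and any distortion apply to the point x, -y, -z); pixel columns grow to the right and rows downward; lengths in m; the calibration is good to about 2 mm. A picture is of the moment at which its call begins. There is no depth.
- robot.finish_job(): hands the job in, once; it reports no verdict.
Trained networks look in a picture, given as the dict that the camera call returned (one of the last four; its "shot" number tells which), for a name from the list of things; names that differ only in an ending like _2 or _b are one class to them, and where a whole thing is asked for, a point or a joint stands for the part that bears it (a point fixed in the world has none). Each returns a list of dicts, best first, with "score" (0 to 1); they miss things now and then, are a little off and sometimes report something else, mostly with a low value. They report only what shows in the picture. A call takes as long as a camera call.
- robot.look_for(target, picture): "at" ([x, y, z] in m, in world coordinates, good to about 4 mm: the middle of the surface that is visible of it).
- robot.tip_of(target, picture): "at" ([x, y, z] in m, in world coordinates, good to about 4 mm: a listed point, or the origin of a listed thing).
The state is a dict: "time_s": time; "q": joint angles; "dq": joint speeds; "joint_torque": joint torques, N m; "tool_pos": TCP position; "tcp_rot": TCP orientation; "contact_force": force on the tool from outside, world axes, zero at the start; "moment": the same for the moment, N m; "opening": finger opening in m.
Only numpy, scipy, OpenCV 4.12 (cv2) and the standard library are available. Lean on these libraries where they do the work, as an engineer would, in place of code of your own. Each camera call takes 0.05 s, during which the arm holds its last target. There are 200 camera calls.

### The job

The camera sled's two carbon rods lie loose in the quick-release rod clamp, but the clamp's knurled nut is still screwed down for thinner rods, so forcing the cam lever over now would crush the tubes. By feel, back the nut off until the lever only starts to bite as it stands straight up, then flip the lever fully home so that the rods are locked firmly but not crushed. Leave the sled where it lies and do not disturb the other gear on the table.

Things in the scene. Friction and masses are not known exactly. Their poses are not given: they have to be found in the camera images.
- rod_clamp: Rod clamp screwed to the table (place and yaw vary). Origin on the table under its vertical stud; x = the lever's shaft (lever on the +x side), y = along the rods to the camera, z up. Base rail 126 mm wide, y -75 to +375 mm, 10 mm thick; dark saddle block 96 x 56 mm holds the rods at x = +-30 mm, axes 60 mm above the table.
- nut_middle (a point): Centre of the knurled steel nut (on its axis, half-way up): a plain round thumb nut 38 mm in diameter, 28 mm tall, on the vertical stud over the top plate; about 108 mm above the table with the lever open. 14 mm of washers lie between nut and top plate. The nut sinks and rises with the stud as the lever turns.
- nut (a joint): Nut angle in rad, no set zero; its turns are not limited here. Clockwise seen from above counts up and lowers nut and top plate 1.5 mm per rad; anticlockwise backs it off. It drags with about 0.4 N m and stays where left. At the start it is always too tight for these rods; the packing between nut and plate varies, so measured poses do not tell by how much.
- lever (a joint): Cam lever in rad: 0 = open, leaning 57 deg from upright to the clamp's +y; 1.0 = straight up; 2.0 = home at its stop, leaning 57 deg to -y. Turns about the clamp's x axis. Lowers stud, nut and plate by 6 mm x (cos(q - 1.95) - cos(1.95)): 5.7 mm at 1.0, 8.2 mm at the dead centre 1.95, past which it holds itself. Free it takes 1 N at the ball and stays; it bites at 2 to 3 N; flip up to 10 N.
- lever_ball (a point): Centre of the black ball, 26 mm in diameter, on the end of the lever, 80 mm from the lever's turning axis: here the lever is pushed or held. The lever itself is a 10 mm steel rod. Let go while it bites, the lever springs back a little towards open.
- lever_pivot (a point): Turning axis of the lever, in the plane of the lever (95 mm from the stud along the clamp's +x, 30 mm above the table); the axis runs along the clamp's x.
- top_plate: Aluminium plate 94 (x) x 50 (y) x 10 mm with rubber facings, on the stud under the nut; it presses on both rods. Origin: centre of its top, about 80 mm above the table with the lever open. Its force on the rods is the lock force: right is 120 to 172 N with the lever home (about 147 N if the bite is felt with the lever upright; some 35 N per mm of nut travel); over 195 N crushes them.
- camera_sled: Camera with lens on a small plate on two black carbon rods, 15 mm in diameter, 60 mm apart, 410 mm long, 0.9 kg, loose in the clamp. Origin between the rod axes, near the stud; y along the rods towards the camera, which stands 195 to 365 mm along y and up to 180 mm above the table.
- tape_roll: Roll of black tape, 74 mm across, 36 mm tall, lying on the robot's side of the rods (bystander). Origin under its centre.
- hex_key: Small L-shaped hex key, 90 mm long, 7 mm thick, on the table before the clamp's -y end (bystander).
- lens_cap: Black lens cap, 72 mm across, 8 mm thick, on the table beyond the rods (bystander).
- level_cube: 24 mm black hot-shoe level cube, on the table beyond the lever (bystander).
- spare_lens: Black lens 76 mm across, 85 mm tall, standing (bystander).
- spray_can: Aluminium spray can 52 mm across, 160 mm tall, standing (bystander).
- sweep_block: Marble styling block 90 x 60 x 45 mm (bystander).

How it is judged:
By the outcome, as a careful person would: the job done as asked, in the order asked, and still so for the second after the job is handed in, with the robot touching nothing.
It also fails if it takes over 70 s, if anything falls off the work surface, if the arm or the gripper's body presses on something with over 40 N, if the wrist force passes 120 N, or if a joint passes its speed limit or range.

## Working session

There is one attempt and no reset: what is moved stays moved. The work goes in short steps, Python scripts to look and compute and a tool call to move; the robot and the scene stay as the last step left them, time stands still between calls to the robot, and variables do not carry over. Pictures are saved under pics/ and viewed, about 8 in all and at most 12, crops included, and the job is handed in when it is done.

Besides the shell and the picture viewer there is one more tool, called after "Call:" as name([rows], argument=value, ...), one row to a line, values as JSON. carry_out: Moves the arm, as the interface text tells. Its arguments: {"type":"object","properties":{"moves":{"type":"array"},"squeeze":{"type":"number"}},"required":["moves"]}

```bash
mkdir -p pics; python3 - <<'E'
from plant import robot
import cv2, numpy as np
s=robot.state(); print({k:np.round(v,3).tolist() for k,v in s.items()})
for n in ("side","top"):
    p=robot.camera(n); cv2.imwrite(f"pics/{n}1.png",p["image"])
    print(n,p["fx"],p["cx"],np.round(np.linalg.inv(p["view"]),3).tolist())
    for t in ("nut_middle","lever_ball","lever_pivot","rod_clamp","top_plate","camera_sled","tape_roll","hex_key","lens_cap","level_cube","spare_lens","spray_can","sweep_block"):
        print(t,[(np.round(d["at"],3).tolist(),round(d["score"],2)) for d in robot.tip_of(t,p)[:2]])
E
```

```text
{'time_s': 0.0, 'q': [-69.155, 18.352, 89.706, 0.001, 72.043, -1.147], 'dq': [-0.072, 0.017, -0.022, -0.139, -0.016, 0.056], 'joint_torque': [-0.001, -41.553, -23.416, 0.0, 0.008, -0.0], 'tool_pos': [0.215, -0.533, 0.255], 'tcp_rot': [[0.374, -0.927, -0.001], [-0.927, -0.374, 0.002], [-0.002, -0.0, -1.0]], 'contact_force': [0.711, -0.363, -0.302], 'moment': [-0.001, -0.015, -0.004], 'opening': 0.085}
side 454.2780844506459 313.44667636103475 [[0.982, 0.131, -0.138, 0.403], [-0.19, 0.699, -0.689, -0.776], [0.006, 0.703, 0.711, 0.737], [0.0, 0.0, 0.0, 1.0]]
nut_middle [([0.475, -0.089, 0.105], 0.7)]
lever_ball [([0.556, 0.0, 0.073], 0.78), ([0.477, -0.088, -0.001], 0.6)]
lever_pivot [([0.568, -0.068, 0.03], 0.85)]
rod_clamp [([0.479, -0.091, 0.002], 0.77), ([0.471, -0.077, 0.059], 0.39)]
top_plate [([0.478, -0.092, 0.08], 0.83), ([0.478, -0.09, -0.0], 0.49)]
camera_sled []
tape_roll [([0.36, -0.069, -0.0], 0.89)]
hex_key [([0.509, -0.201, -0.0], 0.7)]
lens_cap [([0.604, 0.094, -0.002], 0.7), ([0.564, -0.43, 0.004], 0.56)]
level_cube [([0.65, -0.12, 0.002], 0.73)]
spare_lens [([0.443, -
[... 249 characters left out ...]
5, 0.039, 0.999, 0.933], [0.0, 0.0, 0.0, 1.0]]
nut_middle [([0.478, -0.085, 0.11], 0.51), ([0.474, -0.083, 0.061], 0.18)]
lever_ball [([0.553, -0.006, 0.076], 0.62)]
lever_pivot [([0.571, -0.068, 0.028], 0.81)]
rod_clamp [([0.478, -0.087, -0.001], 0.79)]
top_plate [([0.479, -0.09, 0.079], 0.9), ([0.341, -0.277, 0.002], 0.28)]
camera_sled [([0.477, -0.083, 0.06], 0.71)]
tape_roll [([0.362, -0.066, 0.003], 0.77)]
hex_key [([0.512, -0.204, 0.003], 0.72)]
lens_cap [([0.609, 0.094, 0.001], 0.67)]
level_cube [([0.646, -0.116, 0.002], 0.41)]
spare_lens [([0.436, -0.388, -0.002], 0.7)]
spray_can [([0.34, -0.28, 0.003], 0.56), ([0.569, -0.07, 0.031], 0.36)]
sweep_block [([0.563, -0.433, -0.0], 0.63)]
```

View pics/side1.png

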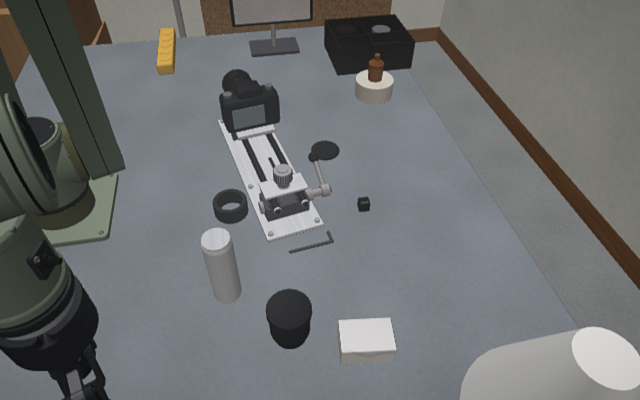

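View pics/top1.png

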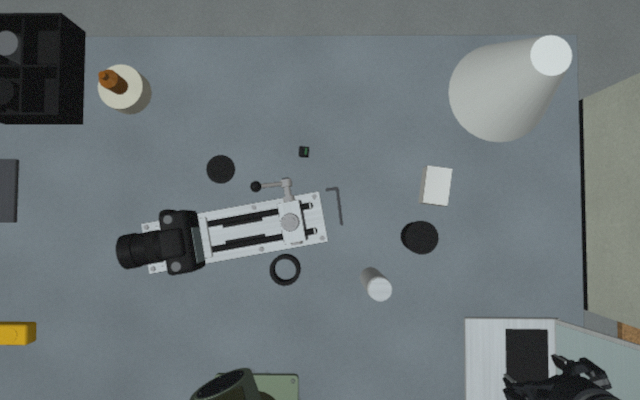

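The side view shows the nut at pixel (283,173) and the open lever's ball at (314,157). The top view puts the ball at (257,186), with the way to it clear at height. Clamp yaw is about 12.5°.

```bash
cat > h.py <<'E'
import numpy as np
from plant import robot
yaw=np.radians(12.5)
xc=np.array([np.cos(yaw),np.sin(yaw),0]); yc=np.array([-np.sin(yaw),np.cos(yaw),0]); zc=np.array([0,0,1.])
stud=np.array([.478,-.0885,0])
def W(x,y,z): return stud+x*xc+y*yc+z*zc
def C(p): d=np.array(p)-stud; return np.array([d@xc,d@yc,d@zc])*1000
def ball(q): return W(.095,.08*np.sin(1-q),.03+.08*np.cos(1-q))
def go(p,ang=None):
    s=robot.state(); R=np.array(s["tcp_rot"]); a=np.degrees(np.arctan2(R[1,0],R[0,0]))
    roll=0 if ang is None else -((ang-a+180)%360-180)
    c,n=np.cos(np.radians(roll)),np.sin(np.radians(roll)); R2=R@np.array([[c,-n,0],[n,c,0],[0,0,1]])
    print("ang",a.round(1),"roll first",round(roll,1),"then shift mm",((R2.T@(np.array(p)-s["tool_pos"]))*1000).round(1))
def st():
    s=robot.state(); f=np.array(s["contact_force"])
    print("t",s["time_s"],"C",C(s["tool_pos"]).round(1),"F xyz clamp",[round(float(f@v),2) for v in (xc,yc,zc)],"q",np.round(s["q"],0),"open",s["opening"])
E
python3 -c "
from h import *
go(W(.095,.105,.255),-77.5)"
```

```text
ang -68.0 roll first 9.5 then shift mm [-482.3 -447.7    1.3]
```

Call:
carry_out([
  [1,0,0,0,5],
  [1,0,0,0,4.5],
  [1,-34,-32,0,0],
  [1,-34,-32,0,0],
  [1,-34,-32,0,0],
  [1,-34,-32,0,0],
  [1,-34,-32,0,0],
  [1,-34,-32,0,0],
  [1,-34,-32,0,0],
  [1,-34,-32,0,0],
  [1,-34,-32,0,0],
  [1,-34,-32,0,0],
])

```text
time_s: 2.6
tool_pos: [0.4549, -0.1303, 0.2566]
tcp_rot: [[0.216, -0.976, 0.001], [-0.976, -0.216, -0.001], [0.001, -0.001, -1.0]]
contact_force: [0.7, -0.6, -0.2]
opening: 0.0001
```

```bash
python3 -c "
from h import *
st();go(W(.095,.105,.255),-77.5)"
```

```text
t 2.6 C [-31.6 -35.8 256.6] F xyz clamp [0.56, -0.78, -0.23] q [-17.   9. 102.  -0.  69.  60.] open 0.00011741036163240561
ang -77.5 roll first -0.0 then shift mm [-140.8 -126.6    1.6]
```

Call:
carry_out([
  [1,-35,-32,0,0],
  [1,-35,-32,0,0],
  [1,-35,-32,0,0],
  [1,-36,-31,0,0],
  [1,0,0,35,0],
  [1,0,0,35,0],
  [1,0,0,35,0],
  [1,0,0,30,0],
  [1,0,0,17,0],
  [1,0,0,10,0],
  [1,0,0,0,0],
  [1,0,0,0,0],
])

```text
time_s: 3.8
tool_pos: [0.5484, 0.0331, 0.0951]
tcp_rot: [[0.216, -0.976, 0.002], [-0.976, -0.216, -0.0], [0.0, -0.002, -1.0]]
contact_force: [0.2, 0.6, -0.2]
opening: 0.0003
```

```bash
python3 - <<'E'
from h import *
import cv2
st()
p=robot.camera("side"); im=p["image"][80:260,200:400]; cv2.imwrite("pics/s2.png",cv2.resize(im,None,fx=3,fy=3,interpolation=cv2.INTER_CUBIC))
for d in robot.tip_of("lever_ball",p)[:2]: print(C(d["at"]),d["score"])
for q in np.arange(0,1.2,.1): print(round(q,1),C(ball(q)).round(1)+[0,27.5,20], end=' ')
E
```

```text
t 3.8 C [ 95.1 103.5  95.1] F xyz clamp [0.32, 0.49, -0.24] q [  2.  25. 106.  -0.  50.  80.] open 0.0002501250251169252
[94.47200655 67.14409861 73.7       ] 0.86
0.0 [95.  94.8 93.2] 0.1 [95.  90.2 99.7] 0.2 [ 95.   84.9 105.7] 0.3 [ 95.   79.  111.2] 0.4 [ 95.   72.7 116. ] 0.5 [ 95.   65.9 120.2] 0.6 [ 95.   58.7 123.7] 0.7 [ 95.   51.1 126.4] 0.8 [ 95.   43.4 128.4] 0.9 [ 95.   35.5 129.6] 1.0 [ 95.   27.5 130. ] 1.1 [ 95.   19.5 129.6]
```

View pics/s2.png

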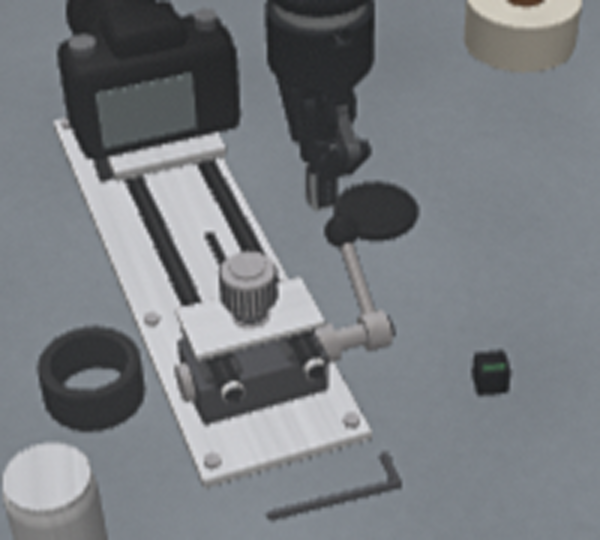

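Call:
carry_out([
  [1,5,0,0,0],
  [1,4,0,0,0],
  [1,2,0,-3,0],
  [1,2,0,-3,0],
  [1,3,0,-3,0],
  [1,3,0,-3,0],
  [1,0,0,0,0],
])

```text
time_s: 4.6
tool_pos: [0.5523, 0.0142, 0.1069]
tcp_rot: [[0.216, -0.976, 0.001], [-0.976, -0.216, -0.0], [0.0, -0.001, -1.0]]
contact_force: [-0.7, 0.3, -0.3]
opening: -0.0001
```

```bash
python3 - <<'E'
from h import *
st()
p=robot.camera("side")
for d in robot.tip_of("lever_ball",p)[:2]: print(C(d["at"]),d["score"])
E
```

```text
t 4.6 C [ 94.7  84.2 106.9] F xyz clamp [-0.67, 0.41, -0.32] q [  0.  24. 105.  -0.  51.  78.] open -0.00013805672991907932
[93.57262328 65.397356   76.        ] 0.67
```

Call:
carry_out([
  [1,0,0,8,0],
  [1,2,0,0,0],
  [1,2,0,0,0],
  [1,2,0,0,0],
  [1,2,0,0,0],
  [1,2,0,-2,0],
  [1,0,0,0,0],
])

```text
time_s: 5.4
tool_pos: [0.5535, 0.0116, 0.1027]
tcp_rot: [[0.212, -0.977, -0.0], [-0.977, -0.212, 0.012], [-0.012, -0.003, -1.0]]
contact_force: [-5.8, 24.5, 20.7]
opening: -0.0003
```

```bash
python3 - <<'E'
from h import *
st()
p=robot.camera("side")
for d in robot.tip_of("lever_ball",p)[:2]: print(C(d["at"]),d["score"])
st()
E
```

```text
t 5.4 C [ 95.4  81.4 102.7] F xyz clamp [-0.35, 25.21, 20.71] q [ -0.  25. 105.   1.  51.  77.] open -0.0003441052013141381
[98.3122587  65.98545135 75.6       ] 0.97
[   7.44509555 -116.57469945    1.8       ] 0.62
t 5.5 C [ 95.4  81.4 102.7] F xyz clamp [-0.91, 25.61, 21.36] q [ -0.  25. 105.   1.  51.  77.] open 8.976589762811553e-05
```

Call:
carry_out([
  [1,-10,0,-5,0],
  [1,-15,0,0,0],
  [1,-6,0,0,0],
  [1,0,0,8,0],
  [1,0,0,6,0],
  [1,0,0,0,0],
])

```text
time_s: 6.1
tool_pos: [0.5464, 0.0345, 0.0896]
tcp_rot: [[0.216, -0.976, -0.003], [-0.976, -0.216, -0.0], [-0.0, 0.003, -1.0]]
contact_force: [-0.2, -0.3, 1.0]
opening: -0.0002
```

```bash
python3 - <<'E'
from h import *
st()
p=robot.camera("side")
for d in robot.tip_of("lever_ball",p)[:1]: print(C(d["at"]),d["score"])
st()
E
```

```text
t 6.1 C [ 93.4 105.3  89.6] F xyz clamp [-0.27, -0.25, 1.04] q [  2.  25. 106.  -0.  49.  80.] open -0.00022303236464307608
[94.1795813  66.28707616 79.5       ] 0.55
t 6.2 C [ 94.1 105.1  90.7] F xyz clamp [0.38, 0.01, -0.03] q [  2.  25. 106.  -0.  49.  80.] open 0.0004904967670931047
```

Call:
carry_out([
  [1,5,0,0,0],
  [1,4,0,0,0],
  [1,2,0,0,0],
  [1,2,0,-2,0],
  [1,2,0,-2,0],
  [1,0,0,0,0],
])

```text
time_s: 6.8
tool_pos: [0.5509, 0.0202, 0.0958]
tcp_rot: [[0.216, -0.976, 0.001], [-0.976, -0.216, -0.0], [0.0, -0.001, -1.0]]
contact_force: [-0.5, -0.4, -0.1]
opening: -0.0
```

```bash
python3 - <<'E'
from h import *
st()
p=robot.camera("side")
for d in robot.tip_of("lever_ball",p)[:1]: print(C(d["at"]),d["score"])
st()
E
```

```text
t 6.8 C [94.7 90.3 95.8] F xyz clamp [-0.6, -0.27, -0.08] q [  1.  25. 105.  -0.  50.  78.] open -1.761201632992357e-05
[93.42018845 66.55785746 75.9       ] 0.65
t 6.9 C [94.4 90.6 95.5] F xyz clamp [0.25, 0.32, -0.06] q [  1.  25. 105.  -0.  50.  78.] open 0.0002312386841080413
```

Call:
carry_out([
  [1,2,0,0,0],
  [1,2,0,0,0],
  [1,2,0,0,0],
  [1,2,0,-1,0],
  [1,2,0,-1,0],
  [1,2,0,-1,0],
  [1,0,0,0,0],
])

```text
time_s: 7.6
tool_pos: [0.5522, 0.0127, 0.1]
tcp_rot: [[0.213, -0.977, -0.002], [-0.977, -0.213, 0.008], [-0.008, -0.0, -1.0]]
contact_force: [-5.7, 16.2, 13.0]
opening: -0.0002
```

```bash
python3 - <<'E'
from h import *
st()
p=robot.camera("side")
for d in robot.tip_of("lever_ball",p)[:1]: print(C(d["at"]),d["score"])
st()
E
```

```text
t 7.6 C [ 94.3  82.7 100. ] F xyz clamp [-2.08, 17.03, 13.04] q [ -0.  25. 105.   1.  51.  77.] open -0.00022954277150577968
[93.09599258 64.17145912 80.1       ] 0.61
t 7.7 C [ 94.3  82.7 100. ] F xyz clamp [-2.84, 17.18, 14.09] q [ -0.  25. 105.   1.  51.  77.] open -0.00010576823431292347
```

Call:
carry_out([
  [1,-10,0,0,0],
  [1,-12,0,0,0],
  [1,0,0,15,0],
  [1,0,0,12,0],
  [1,0,0,0,0],
  [1,5,0,0,0],
  [1,4,0,0,0],
  [1,4,0,0,0],
  [1,3,0,0,0],
  [1,0,0,0,0],
])

```text
time_s: 8.7
tool_pos: [0.5511, 0.019, 0.0752]
tcp_rot: [[0.212, -0.977, -0.0], [-0.977, -0.212, 0.008], [-0.008, -0.002, -1.0]]
contact_force: [-10.7, 23.1, 24.7]
opening: 0.0001
```

```bash
python3 - <<'E'
from h import *
st()
p=robot.camera("side")
for d in robot.tip_of("lever_ball",p)[:1]: print(C(d["at"]),d["score"])
st()
E
```

```text
t 8.7 C [94.7 89.1 75.2] F xyz clamp [-5.45, 24.86, 24.71] q [  1.  26. 107.   1.  47.  78.] open 5.685223406420238e-05
[95.8429929  58.54349419 84.6       ] 0.83
t 8.8 C [94.7 89.2 75.1] F xyz clamp [-4.95, 24.92, 24.92] q [  1.  26. 107.   1.  47.  78.] open 2.560438591877867e-05
```

Call:
carry_out([
  [1,-8,0,0,0],
  [1,-8,0,0,0],
  [1,0,0,0,0],
])

```text
time_s: 9.1
tool_pos: [0.5484, 0.0304, 0.0715]
tcp_rot: [[0.217, -0.976, 0.001], [-0.976, -0.217, -0.0], [0.0, -0.0, -1.0]]
contact_force: [-0.4, -0.4, -0.0]
opening: 0.0
```

```bash
python3 - <<'E'
from h import *
import cv2
st()
p=robot.camera("side"); im=p["image"][90:210,240:400]; cv2.imwrite("pics/s3.png",cv2.resize(im,None,fx=5,fy=5,interpolation=cv2.INTER_CUBIC))
for d in robot.tip_of("lever_ball",p)[:1]: print(C(d["at"]),d["score"])
E
```

```text
t 9.1 C [ 94.5 100.9  71.5] F xyz clamp [-0.45, -0.29, -0.01] q [  2.  26. 107.  -0.  46.  79.] open 4.0928079510153675e-05
[95.17156655 56.43893089 82.        ] 0.94
```

View pics/s3.png

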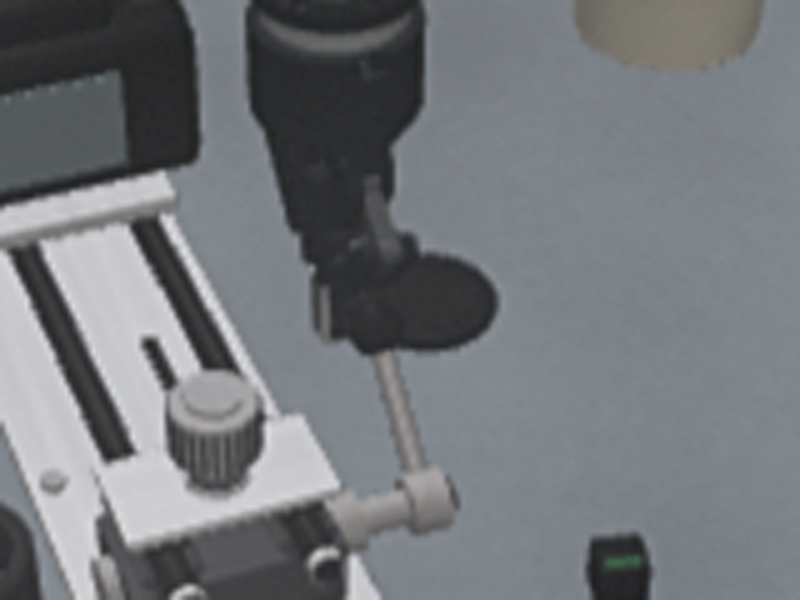

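Call:
carry_out([
  [1,-10,0,-15,-8],
  [1,0,0,0,-8.2],
  [1,0,0,0,-8.2],
  [1,0,0,0,-8.2],
  [1,0,0,0,-8.2],
  [1,0,0,0,-8.2],
  [1,0,0,0,-8.2],
  [1,0,0,0,-8.2],
  [1,0,0,0,-8.2],
  [1,0,0,0,-8.2],
  [1,0,0,0,-8.2],
  [1,0,0,0,0],
])

```text
time_s: 10.4
tool_pos: [0.5463, 0.0393, 0.0859]
tcp_rot: [[0.977, 0.215, -0.0], [0.215, -0.977, -0.0], [-0.001, 0.0, -1.0]]
contact_force: [0.5, 0.4, 0.0]
opening: -0.0001
```

```bash
python3 - <<'E'
from h import *
st(); go(W(.095,.085,.083),12.5)
E
```

```text
t 10.4 C [ 94.4 109.9  85.9] F xyz clamp [0.56, 0.24, 0.03] q [  3.  25. 106.  -0.  48.  -9.] open -6.980400008410405e-05
ang 12.4 roll first -0.1 then shift mm [ 0.6 24.9  2.9]
```

Call:
carry_out([
  [1,0,10,0,0],
  [1,0,10,0,0],
  [1,0,6,0,0],
  [1,0,2,-1,0],
  [1,0,2,-2,0],
  [1,0,2,-2,0],
  [1,0,2,-2,0],
  [1,0,0,0,0],
])

```text
time_s: 11.2
tool_pos: [0.5539, 0.0066, 0.0938]
tcp_rot: [[0.976, 0.216, 0.001], [0.216, -0.976, -0.0], [0.001, 0.001, -1.0]]
contact_force: [0.3, 0.4, -0.1]
opening: -0.0003
```

```bash
cat > b.py <<'E'
from h import *
st()
p=robot.camera("side")
for d in robot.tip_of("lever_ball",p)[:1]: c=C(d["at"]);print(c.round(1),d["score"],"q",1-np.arctan2(c[1],c[2]-30))
st()
E
python3 b.py
```

```text
t 11.2 C [94.7 76.5 93.8] F xyz clamp [0.38, 0.37, -0.06] q [ -0.  25. 105.  -0.  50. -13.] open -0.00025109813891263655
[92.5 54.5 89.3] 0.89 q 0.25699057396267966
t 11.3 C [94.6 76.6 93.5] F xyz clamp [1.39, 0.87, -0.04] q [ -0.  25. 105.  -0.  50. -13.] open 0.00019892938715948606
```

Call:
carry_out([
  [1,0,2,-1,0],
  [1,0,2,-1,0],
  [1,0,2,-1,0],
  [1,0,2,-1,0],
  [1,0,0,0,0],
])

```text
time_s: 11.8
tool_pos: [0.5553, -0.0003, 0.098]
tcp_rot: [[0.976, 0.216, 0.0], [0.216, -0.976, 0.002], [0.001, -0.001, -1.0]]
contact_force: [-1.6, 5.0, 2.8]
opening: 0.0003
```

```bash
python3 b.py
```

```text
t 11.8 C [94.5 69.4 98. ] F xyz clamp [-0.49, 5.27, 2.78] q [ -1.  25. 105.   0.  50. -14.] open 0.0002747588572140366
[93.5 49.  96.6] 0.68 q 0.3655048390371246
t 11.9 C [94.5 69.4 97.9] F xyz clamp [-0.53, 4.99, 4.25] q [ -1.  25. 105.   0.  50. -14.] open -0.0003948521994436269
```

Call:
carry_out([
  [1,0,0.5,-2,0],
  [1,0,0.5,-1,0],
  [1,0,0,0,0],
])

```text
time_s: 12.2
tool_pos: [0.5555, -0.0022, 0.1003]
tcp_rot: [[0.976, 0.216, 0.0], [0.216, -0.976, -0.0], [-0.0, 0.0, -1.0]]
contact_force: [-0.5, 1.5, 0.4]
opening: 0.0002
```

```bash
python3 b.py
```

```text
t 12.2 C [ 94.4  67.5 100.3] F xyz clamp [-0.2, 1.56, 0.39] q [ -1.  25. 104.  -0.  51. -14.] open 0.0002476988187332298
[94.7 45.  95.6] 0.71 q 0.3990190537411653
t 12.3 C [ 94.3  67.5 100.3] F xyz clamp [-0.36, 1.04, 1.13] q [ -1.  25. 104.  -0.  51. -14.] open 8.850024935615405e-05
```

Call:
carry_out([
  [1,0,1.7,-1.5,0],
  [1,0,1.7,-1.5,0],
  [1,0,1.7,-1.5,0],
  [1,0,1.7,-1.5,0],
  [1,0,0,-0.5,0],
  [1,0,0,0,0],
])

```text
time_s: 12.9
tool_pos: [0.5569, -0.009, 0.1069]
tcp_rot: [[0.976, 0.216, -0.0], [0.216, -0.976, -0.0], [-0.0, 0.0, -1.0]]
contact_force: [-0.5, 2.5, -1.3]
opening: -0.0002
```

```bash
python3 b.py
```

```text
t 12.9 C [ 94.2  60.6 106.9] F xyz clamp [0.04, 2.55, -1.26] q [ -2.  25. 104.  -0.  52. -15.] open -0.00016198345259435578
[ 93.3  38.  102.1] 0.62 q 0.5149623629820992
t 13.0 C [ 94.2  60.7 106.8] F xyz clamp [-0.53, 1.83, -0.9] q [ -2.  25. 104.  -0.  52. -15.] open 0.00032774222084600864
```

Call:
carry_out([
  [1,0,1.8,-1.1,0],
  [1,0,1.8,-1.1,0],
  [1,0,1.8,-1,0],
  [1,0,1.8,-1,0],
  [1,0,0,0,0],
  [1,0,0,0,0],
])

```text
time_s: 13.6
tool_pos: [0.558, -0.0152, 0.1112]
tcp_rot: [[0.976, 0.216, -0.001], [0.216, -0.976, 0.001], [-0.001, -0.001, -1.0]]
contact_force: [-2.7, 4.6, -0.4]
opening: -0.0001
```

```bash
python3 b.py
```

```text
t 13.6 C [ 94.   54.2 111.2] F xyz clamp [-1.59, 5.08, -0.38] q [ -3.  24. 103.   0.  52. -15.] open -0.00014161088381509798
[ 96.5  31.  102.8] 0.58 q 0.5968747581585414
t 13.7 C [ 94.   54.2 111.2] F xyz clamp [-1.68, 5.7, -0.63] q [ -3.  24. 103.   0.  52. -15.] open 0.00014999353715678914
```

Call:
carry_out([
  [1,0,-8,0,0],
  [1,0,-12,0,0],
  [1,0,0,-35,0],
  [1,0,0,-35,0],
  [-1,0,0,-20,8.5],
  [-1,0,0,0,8.5],
  [-1,0,0,0,8.5],
  [-1,0,0,0,8.5],
  [-1,0,0,0,8.5],
  [-1,0,0,0,8.5],
  [-1,0,0,0,0],
])

```text
time_s: 14.8
tool_pos: [0.5543, 0.0041, 0.2013]
tcp_rot: [[0.783, -0.622, 0.001], [-0.622, -0.783, -0.001], [0.001, 0.0, -1.0]]
contact_force: [0.4, -0.3, 0.2]
opening: 0.0853
```

```bash
python3 - <<'E'
from h import *
p=robot.camera("side"); 
for t in ("nut_middle","lever_ball","top_plate"):
    for d in robot.tip_of(t,p)[:1]: c=C(d["at"]);print(t,c.round(1),d["score"])
st(); go(W(0,0,.175))
E
```

```text
nut_middle [ -3.9  -3.  107.3] 0.81
lever_ball [93.4 56.3 90.5] 0.84
top_plate [-0.6 -5.1 77. ] 0.96
t 15.0 C [ 94.4  73.8 201.1] F xyz clamp [-0.09, -0.38, 0.59] q [-1. 19. 97. -0. 64. 38.] open 0.08560579828396091
ang -38.4 roll first 0 then shift mm [ -2.4 119.8  26.1]
```

Call:
carry_out([
  [-1,0,42,5,0],
  [-1,-1,40,10,0],
  [-1,0,40,11,0],
  [-1,0,0,25,0],
  [-1,0,0,25,0],
  [-1,0,0,11,0],
  [-1,0,0,0,0],
])

```text
time_s: 15.7
tool_pos: [0.4767, -0.0908, 0.1128]
tcp_rot: [[0.783, -0.622, -0.003], [-0.622, -0.783, 0.001], [-0.003, 0.002, -1.0]]
contact_force: [-0.2, 0.6, -0.4]
opening: 0.0853
```

```bash
python3 - <<'E'
from h import *
import cv2
p=robot.camera("side"); im=p["image"][110:230,210:370]; cv2.imwrite("pics/s4.png",cv2.resize(im,None,fx=5,fy=5,interpolation=cv2.INTER_CUBIC))
for t in ("nut_middle",):
    for d in robot.tip_of(t,p)[:1]: c=C(d["at"]);print(t,c.round(1),d["score"])
st()
E
```

```text
nut_middle [ -1.7   1.5 105.5] 0.9
t 15.8 C [ -0.3  -2.5 114.6] F xyz clamp [0.31, -0.86, 0.11] q [-12.  19. 113.  -0.  49.  26.] open 0.08528844215509367
```

View pics/s4.png

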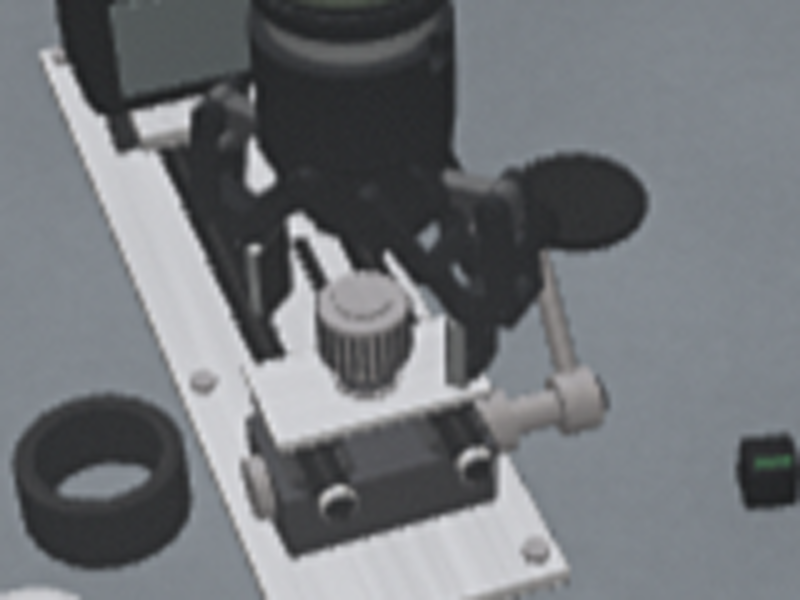

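Call:
carry_out([
  [1,0,0,0,0],
  [1,0,0,0,0],
  [1,0,0,0,0],
  [1,0,0,0,0],
  [1,0,0,0,0],
  [1,0,0,0,0],
], squeeze=25)

```text
time_s: 16.4
tool_pos: [0.4754, -0.0894, 0.1145]
tcp_rot: [[0.782, -0.623, -0.004], [-0.623, -0.782, 0.003], [-0.005, 0.0, -1.0]]
contact_force: [-5.4, 5.5, 7.9]
opening: 0.0373
```

```bash
python3 -c "
from h import *
st()
s=robot.state();R=np.array(s['tcp_rot']);print('F tool',(R.T@s['contact_force']).round(1),'M',np.round(s['moment'],2))"
```

```text
t 16.4 C [ -2.8  -0.3 114.5] F xyz clamp [-4.13, 6.53, 7.87] q [-12.  19. 113.   0.  49.  26.] open 0.03730333547103284
F tool [-7.7 -0.9 -7.8] M [ 0.93  0.81 -0.02]
```

Call:
carry_out([
  [1,-3,0,-2,0],
  [1,0,0,0,0],
  [1,0,0,0,0],
  [1,0,0,0,-5],
  [1,0,0,-0.3,-8],
  [1,0,0,-0.2,-8],
  [1,0,0,-0.2,-8],
  [1,0,0,0,0],
], squeeze=60)

```text
time_s: 17.2
tool_pos: [0.4752, -0.0892, 0.116]
tcp_rot: [[0.986, -0.166, -0.0], [-0.166, -0.986, 0.0], [-0.0, -0.0, -1.0]]
contact_force: [4.4, 0.3, -14.2]
opening: 0.0363
```

```bash
cat > n.py <<'E'
from h import *
st()
s=robot.state();R=np.array(s['tcp_rot']);print('F tool',(R.T@s['contact_force']).round(1),'M',np.round(s['moment'],2),'ang',np.degrees(np.arctan2(R[1,0],R[0,0])).round(1))
E
python3 n.py
```

```text
t 17.2 C [-2.90e+00 -1.00e-01  1.16e+02] F xyz clamp [4.31, -0.68, -14.2] q [-12.  18. 113.   0.  49.  -2.] open 0.03633051862616764
F tool [ 4.3 -1.  14.2] M [-0.03 -0.74  0.07] ang -9.6
```

Call:
carry_out([
  [1,0,0,1.3,-4],
  [1,0,0,-0.2,-8],
  [1,0,0,-0.2,-8],
  [1,0,0,-0.2,-8],
  [1,0,0,-0.2,-8],
  [1,0,0,-0.2,-8],
  [1,0,0,0,0],
])

```text
time_s: 17.9
tool_pos: [0.4755, -0.0891, 0.1169]
tcp_rot: [[0.826, 0.564, 0.001], [0.564, -0.826, 0.0], [0.001, 0.0, -1.0]]
contact_force: [3.1, 1.5, -5.7]
opening: 0.0361
```

```bash
python3 n.py
```

```text
t 17.9 C [ -2.5  -0.  116.9] F xyz clamp [3.33, 0.79, -5.68] q [-12.  18. 113.   0.  49. -46.] open 0.03614788420313591
F tool [3.4 0.5 5.7] M [ 0.28 -0.42  0.11] ang 34.3
```

Call:
carry_out([
  [1,0,0,-0.2,-8],
  [1,0,0,-0.2,-8],
  [1,0,0,-0.2,-8],
  [1,0,0,-0.2,-8],
  [1,0,0,0,0],
  [1,0,0,0,0],
])

```text
time_s: 18.5
tool_pos: [0.4756, -0.0889, 0.1177]
tcp_rot: [[0.403, 0.915, 0.001], [0.915, -0.403, 0.0], [0.001, 0.001, -1.0]]
contact_force: [3.2, 3.4, -3.9]
opening: 0.0366
```

```bash
python3 n.py
```

```text
t 18.5 C [-2.400e+00  1.000e-01  1.177e+02] F xyz clamp [3.82, 2.64, -3.91] q [-12.  18. 113.   0.  49. -78.] open 0.036572148301175014
F tool [4.4 1.5 3.9] M [ 0.61 -0.49  0.08] ang 66.2
```

Call:
carry_out([
  [-1,0,0,0,0],
  [-1,0,0,0,0],
  [-1,0,0,0,0],
  [-1,0,0,-30,0],
  [-1,0,0,-40,8],
  [1,0,0,-15,8.5],
  [1,0,0,0,8.5],
  [1,0,0,0,8.5],
  [1,0,0,0,8.5],
  [1,0,0,0,8.5],
  [1,0,0,0,3.5],
  [1,0,0,0,0],
])

```text
time_s: 19.7
tool_pos: [0.4749, -0.0894, 0.2024]
tcp_rot: [[0.976, 0.216, -0.0], [0.216, -0.976, -0.0], [-0.0, 0.0, -1.0]]
contact_force: [-0.1, -0.4, -0.0]
opening: -0.0001
```

```bash
python3 - <<'E'
from h import *
p=robot.camera("side"); 
for t in ("nut_middle","lever_ball"):
    for d in robot.tip_of(t,p)[:1]: c=C(d["at"]);print(t,c.round(1),d["score"])
st(); go(W(.094,.105,.2))
E
```

```text
nut_middle [ -2.5   0.  107.2] 0.62
lever_ball [94.3 51.5 89.2] 0.75
t 19.85 C [-3.100e+00 -1.000e-01  2.023e+02] F xyz clamp [0.09, 1.12, 0.02] q [-12.  13. 106.  -0.  61. -25.] open 7.826338613167423e-05
ang 12.5 roll first 0 then shift mm [  97.2 -105.     2.3]
```

Call:
carry_out([
  [1,32,-35,0,0],
  [1,32,-35,0,0],
  [1,33,-35,0,0],
  [1,0,0,40,0],
  [1,0,0,40,0],
  [1,0,0,25,0],
  [1,0,8,0,0],
  [1,0,8,0,0],
  [1,0,7,0,0],
  [1,0,4,-1,0],
  [1,0,4,-2,0],
  [1,0,0,0,0],
])

```text
time_s: 21.05
tool_pos: [0.5544, 0.0035, 0.1013]
tcp_rot: [[0.977, 0.215, 0.002], [0.215, -0.977, -0.0], [0.002, 0.001, -1.0]]
contact_force: [0.5, 0.3, 0.1]
opening: -0.0002
```

```bash
python3 b.py
```

```text
t 21.05 C [ 94.5  73.3 101.3] F xyz clamp [0.59, 0.15, 0.09] q [ -1.  25. 105.  -0.  51. -13.] open -0.00024676996762037297
[94.6 52.5 92.3] 0.58 q 0.3000540042460548
t 21.15 C [ 94.2  73.8 100.7] F xyz clamp [-0.84, 0.39, -0.23] q [ -1.  25. 105.  -0.  51. -13.] open -0.0002668479961863826
```

Call:
carry_out([
  [1,0,2.5,-1.8,0],
  [1,0,2.5,-1.7,0],
  [1,0,2.5,-1.7,0],
  [1,0,2.5,-1.5,0],
  [1,0,2.5,-1.5,0],
  [1,0,2.5,-1.4,0],
  [1,0,2.5,-1.2,0],
  [1,0,2.5,-1.2,0],
  [1,0,0,0,0],
])

```text
time_s: 22.05
tool_pos: [0.5584, -0.0162, 0.1123]
tcp_rot: [[0.976, 0.216, 0.001], [0.216, -0.976, -0.001], [0.0, 0.001, -1.0]]
contact_force: [0.5, -0.5, -0.6]
opening: 0.0004
```

```bash
python3 b.py
```

```text
t 22.05 C [ 94.2  53.2 112.3] F xyz clamp [0.33, -0.62, -0.61] q [ -3.  24. 103.  -0.  52. -15.] open 0.0004143590526841378
[ 91.9  30.3 102.7] 0.86 q 0.6048900136462846
t 22.15 C [ 94.   53.5 112. ] F xyz clamp [-0.49, -0.68, 0.14] q [ -3.  24. 103.  -0.  52. -15.] open -5.928849326475345e-05
```

Call:
carry_out([
  [1,0,2.5,-1.1,0],
  [1,0,2.5,-0.9,0],
  [1,0,2.5,-0.9,0],
  [1,0,2.5,-0.8,0],
  [1,0,2.5,-0.7,0],
  [1,0,2,-0.5,0],
  [1,0,2,-0.4,0],
  [1,0,0,0,0],
])

```text
time_s: 22.95
tool_pos: [0.5619, -0.032, 0.1176]
tcp_rot: [[0.976, 0.216, 0.001], [0.216, -0.976, -0.001], [0.0, 0.001, -1.0]]
contact_force: [0.5, 0.4, 0.3]
opening: 0.0004
```

```bash
python3 b.py
```

```text
t 22.95 C [ 94.2  37.  117.6] F xyz clamp [0.61, 0.25, 0.29] q [ -4.  24. 102.  -0.  53. -17.] open 0.00037110816870678545
[ 93.8  15.3 108.9] 0.59 q 0.8090228184353722
t 23.05 C [ 94.1  37.2 117.5] F xyz clamp [-0.3, 0.21, -0.73] q [ -4.  24. 102.  -0.  53. -17.] open 4.6160957630066837e-05
```

Call:
carry_out([
  [1,0,2,-0.3,0],
  [1,0,2,-0.2,0],
  [1,0,2,-0.2,0],
  [1,0,2,-0.1,0],
  [1,0,0,0,0],
  [1,0,0,0,0],
])

```text
time_s: 23.65
tool_pos: [0.5635, -0.0396, 0.1183]
tcp_rot: [[0.976, 0.216, 0.0], [0.216, -0.976, -0.0], [0.0, 0.0, -1.0]]
contact_force: [-1.2, 2.6, 1.7]
opening: 0.0005
```

```bash
python3 b.py
```

```text
t 23.65 C [ 94.   29.2 118.3] F xyz clamp [-0.59, 2.78, 1.73] q [ -5.  24. 102.  -0.  54. -18.] open 0.00046048637164100987
[ 93.7   8.5 110.5] 0.71 q 0.8944425492978207
t 23.75 C [ 94.   29.3 118.2] F xyz clamp [0.18, 3.05, 1.52] q [ -5.  24. 102.  -0.  54. -18.] open 0.00027280446226063605
```

Call:
carry_out([
  [1,0,2,-0.1,0],
  [1,0,2,0,0],
  [1,0,0,0,0],
  [1,0,0,0,0],
])

```text
time_s: 24.15
tool_pos: [0.5642, -0.0432, 0.1184]
tcp_rot: [[0.976, 0.216, -0.0], [0.216, -0.976, 0.0], [-0.0, -0.0, -1.0]]
contact_force: [-1.1, 3.3, 3.0]
opening: 0.0001
```

```bash
python3 b.py
```

```text
t 24.15 C [ 94.   25.6 118.4] F xyz clamp [-0.38, 3.42, 3.01] q [ -6.  24. 102.   0.  54. -18.] open 5.667412090212587e-05
[ 93.2   4.3 109.4] 0.58 q 0.945640340658907
t 24.25 C [ 94.   25.5 118.4] F xyz clamp [0.02, 3.24, 2.28] q [ -6.  24. 102.  -0.  54. -18.] open 5.982623277869599e-05
```

Call:
carry_out([
  [1,0,-10,0,0],
  [1,0,-15,0,0],
  [1,0,0,-40,-8],
  [-1,0,0,-40,-8.5],
  [-1,0,0,0,-8.5],
  [-1,0,0,0,-8.5],
  [-1,0,0,0,-8.5],
  [-1,0,0,0,0],
])

```text
time_s: 25.05
tool_pos: [0.5587, -0.0182, 0.1983]
tcp_rot: [[0.58, 0.814, 0.0], [0.814, -0.58, -0.001], [-0.0, 0.0, -1.0]]
contact_force: [-0.6, -0.2, -0.3]
opening: 0.0722
```

```bash
python3 - <<'E'
from h import *
p=robot.camera("side"); 
for t in ("nut_middle","lever_ball"):
    for d in robot.tip_of(t,p)[:1]: c=C(d["at"]);print(t,c.round(1),d["score"])
st(); go(W(-.0025,0,.2)); go(W(-.0025,0,.114))
E
```

```text
nut_middle [ -3.   -1.1 104.8] 0.9
lever_ball [ 90.9  15.  108. ] 0.87
t 25.2 C [ 94.   50.9 198.2] F xyz clamp [0.92, -0.2, -0.55] q [ -3.  19.  97.  -0.  64. -57.] open 0.08538599916131255
ang 54.4 roll first 0 then shift mm [-105.8  -26.5   -1.7]
ang 54.4 roll first 0 then shift mm [-105.8  -26.5   84.3]
```

Call:
carry_out([
  [-1,-36,-9,0,0],
  [-1,-35,-9,0,0],
  [-1,-35,-8.5,0,0],
  [-1,0,0,35,0],
  [-1,0,0,35,0],
  [-1,0,0,14,0],
  [1,0,0,0,0],
  [1,0,0,0,0],
  [1,0,0,0,0],
  [1,0,0,0,0],
  [1,0,0,0,0],
  [1,0,0,0,0],
], squeeze=60)

```text
time_s: 26.4
tool_pos: [0.4768, -0.0898, 0.1158]
tcp_rot: [[0.581, 0.814, 0.003], [0.814, -0.581, -0.001], [0.001, 0.003, -1.0]]
contact_force: [0.1, 1.9, 6.3]
opening: 0.0363
```

```bash
python3 n.py
```

```text
t 26.4 C [ -1.5  -1.  115.8] F xyz clamp [0.47, 1.79, 6.29] q [-12.  18. 113.   0.  49. -67.] open 0.03631120847220197
F tool [ 1.6 -1.  -6.3] M [0.11 0.12 0.07] ang 54.5
```

Call:
carry_out([
  [1,0,0,-0.8,-6],
  [1,0,0,-0.2,-6],
  [1,0,0,-0.1,-5],
  [1,0,0,0,0],
  [1,0,0,0,0],
])

```text
time_s: 26.9
tool_pos: [0.4769, -0.0894, 0.1161]
tcp_rot: [[0.32, 0.948, 0.003], [0.948, -0.32, 0.0], [0.001, 0.003, -1.0]]
contact_force: [2.1, 3.7, 1.6]
opening: 0.0363
```

```bash
python3 n.py
```

```text
t 26.9 C [ -1.3  -0.7 116.1] F xyz clamp [2.82, 3.17, 1.6] q [-12.  18. 113.   0.  49. -83.] open 0.036265348539449405
F tool [ 4.2  0.8 -1.6] M [ 0.67 -0.55 -0.11] ang 71.4
```

Call:
carry_out([
  [-1,0,0,0,0],
  [-1,0,0,0,0],
  [-1,0,0,0,0],
  [-1,0,0,-30,0],
  [-1,0,0,-40,8],
  [1,0,0,-15,8.5],
  [1,0,0,0,8.5],
  [1,0,0,0,8.5],
  [1,0,0,0,8.5],
  [1,0,0,0,8.5],
  [1,0,0,0,8.5],
  [1,0,0,0,0],
])

```text
time_s: 28.1
tool_pos: [0.4753, -0.0899, 0.2003]
tcp_rot: [[0.976, 0.216, -0.001], [0.216, -0.976, -0.0], [-0.001, 0.0, -1.0]]
contact_force: [-0.1, -0.1, 0.1]
opening: -0.0001
```

```bash
python3 -c "
from h import *
st(); go(W(.094,.060,.2),12.5)"
```

```text
t 28.1 C [ -2.9  -0.8 200.3] F xyz clamp [-0.09, -0.05, 0.09] q [-12.  13. 106.  -0.  61. -25.] open -5.103282861923826e-05
ang 12.5 roll first -0.0 then shift mm [ 96.9 -60.8   0.2]
```

Call:
carry_out([
  [1,33,-21,0,0],
  [1,32,-20,0,0],
  [1,32,-20,0,0],
  [1,0,0,40,0],
  [1,0,0,30,0],
  [1,0,0,13,0],
  [1,0,8,0,0],
  [1,0,8,0,0],
  [1,0,6,-0.5,0],
  [1,0,3,-0.5,0],
  [1,0,3,-0.3,0],
  [1,0,0,0,0],
])

```text
time_s: 29.3
tool_pos: [0.5637, -0.0372, 0.1195]
tcp_rot: [[0.976, 0.216, 0.002], [0.216, -0.976, -0.0], [0.001, 0.001, -1.0]]
contact_force: [0.1, -0.1, -0.6]
opening: 0.0001
```

```bash
python3 b.py
```

```text
t 29.3 C [ 94.8  31.6 119.5] F xyz clamp [0.04, -0.12, -0.61] q [ -5.  24. 102.  -0.  54. -17.] open 7.674541574221068e-05
[ 89.7   9.2 109.6] 0.69 q 0.8849379248575766
t 29.4 C [ 94.5  32.  119.1] F xyz clamp [-0.05, -0.86, -0.17] q [ -5.  24. 102.  -0.  54. -17.] open -0.0002730283462144641
```

Call:
carry_out([
  [1,0,2,-0.3,0],
  [1,0,2,-0.2,0],
  [1,0,0,0,0],
  [1,0,0,0,0],
])

```text
time_s: 29.8
tool_pos: [0.5642, -0.0405, 0.1193]
tcp_rot: [[0.976, 0.216, -0.0], [0.216, -0.976, -0.0], [-0.0, 0.0, -1.0]]
contact_force: [-0.7, 1.0, 0.6]
opening: -0.0002
```

```bash
python3 b.py
```

```text
t 29.8 C [ 94.5  28.2 119.3] F xyz clamp [-0.5, 1.15, 0.56] q [ -5.  24. 102.  -0.  54. -18.] open -0.00023045731205919667
[ 92.    6.1 111.5] 0.88 q 0.9249124706437842
t 29.9 C [ 94.5  28.2 119.2] F xyz clamp [-0.58, 0.29, -0.3] q [ -5.  24. 102.  -0.  54. -18.] open -0.00010170018764695588
```

Call:
carry_out([
  [1,0,2,-0.2,0],
  [1,0,1,0,0],
  [1,0,0,0,0],
  [1,0,0,0,0],
])

```text
time_s: 30.3
tool_pos: [0.5648, -0.0434, 0.1196]
tcp_rot: [[0.976, 0.216, 0.0], [0.216, -0.976, -0.0], [0.0, 0.0, -1.0]]
contact_force: [-1.6, 2.8, 1.1]
opening: 0.0002
```

```bash
python3 b.py
```

```text
t 30.3 C [ 94.5  25.2 119.6] F xyz clamp [-0.91, 3.12, 1.05] q [ -6.  24. 102.  -0.  54. -18.] open 0.00018794968352552288
[ 90.6   3.1 110.5] 0.78 q 0.9619948098937714
t 30.4 C [ 94.5  25.2 119.5] F xyz clamp [-1.52, 2.02, 1.53] q [ -6.  24. 102.  -0.  54. -18.] open 0.00016233128246518263
```

Call:
carry_out([
  [1,0,1,-9,0],
  [1,0,5,0,0],
  [1,0,5,0.5,0],
  [1,0,5,0.8,0],
  [1,0,5,1.2,0],
  [1,0,5,1.5,0],
  [1,0,5,1.7,0],
  [1,0,0,0,0],
])

```text
time_s: 31.2
tool_pos: [0.5717, -0.0742, 0.1234]
tcp_rot: [[0.976, 0.216, 0.001], [0.216, -0.976, -0.0], [0.0, 0.001, -1.0]]
contact_force: [-1.1, 2.3, 2.4]
opening: -0.0001
```

```bash
python3 b.py
```

```text
t 31.2 C [ 94.6  -6.3 123.4] F xyz clamp [-0.61, 2.49, 2.38] q [ -9.  25. 100.  -0.  55. -21.] open -5.095295226797589e-05
[ 87.9 -29.1 104.7] 0.62 q 1.3716035668005317
t 31.3 C [ 94.6  -5.8 123.3] F xyz clamp [-0.21, 2.63, 1.5] q [ -8.  25. 100.   0.  55. -21.] open -4.806758093810303e-06
```

Call:
carry_out([
  [1,0,4.5,2.5,0],
  [1,0,4.5,2.5,0],
  [1,0,4,2.7,0],
  [1,0,4,3,0],
  [1,0,0,0,0],
])

```text
time_s: 31.8
tool_pos: [0.5753, -0.0907, 0.112]
tcp_rot: [[0.976, 0.216, 0.0], [0.216, -0.976, -0.001], [-0.0, 0.001, -1.0]]
contact_force: [-0.7, 2.8, 1.5]
opening: -0.0002
```

```bash
python3 b.py
```

```text
t 31.8 C [ 94.5 -23.2 112. ] F xyz clamp [-0.06, 2.84, 1.48] q [-10.  26. 100.  -0.  54. -23.] open -0.00018067434946404012
[ 88.8 -43.4  95.6] 0.55 q 1.5839704293371681
t 31.9 C [ 94.5 -22.8 112.1] F xyz clamp [-1.09, 1.8, 1.6] q [-10.  26. 100.  -0.  54. -23.] open -1.2851562431227338e-05
```

Call:
carry_out([
  [1,0,3.5,2.8,0],
  [1,0,3.5,3,0],
  [1,0,3.2,3.2,0],
  [1,0,3,3.4,0],
  [1,0,2.8,3.6,0],
  [1,0,2.6,3.8,0],
  [1,0,2,3,0],
  [1,0,1,1.5,0],
  [1,0,0,0,0],
])

```text
time_s: 32.8
tool_pos: [0.5802, -0.1102, 0.0909]
tcp_rot: [[0.977, 0.215, 0.002], [0.215, -0.977, 0.002], [0.002, -0.002, -1.0]]
contact_force: [-6.7, 7.7, 23.0]
opening: 0.0003
```

```bash
python3 b.py
```

```text
t 32.8 C [ 95.1 -43.3  90.9] F xyz clamp [-4.86, 8.93, 22.96] q [-12.  28. 100.   0.  52. -24.] open 0.0002712394605285414
[ 87.8 -65.   72. ] 0.57 q 1.9974510086698722
t 32.9 C [ 95.1 -43.3  90.9] F xyz clamp [-4.51, 8.5, 22.73] q [-12.  28. 100.   0.  52. -24.] open 0.0002627092604029596
```

Call:
carry_out([
  [1,0,0,-8,0],
  [1,0,-6,-20,0],
  [1,0,-6,-30,0],
  [1,0,0,-35,0],
  [1,0,0,-35,0],
  [1,0,0,0,0],
])

```text
time_s: 33.5
tool_pos: [0.5803, -0.1006, 0.2207]
tcp_rot: [[0.976, 0.216, 0.011], [0.216, -0.976, -0.003], [0.01, 0.005, -1.0]]
contact_force: [0.1, 0.6, 0.2]
opening: -0.0002
```

```bash
python3 b.py; python3 - <<'E'
from h import *
import cv2
p=robot.camera("side"); im=p["image"][70:270,190:410]; cv2.imwrite("pics/s5.png",cv2.resize(im,None,fx=3,fy=3,interpolation=cv2.INTER_CUBIC))
t=robot.camera("top")
for n in ("lever_ball","tape_roll","hex_key","lens_cap","level_cube","camera_sled","top_plate"):
    for P in (p,t):
        for d in robot.tip_of(n,P)[:1]: print(n,np.round(d["at"],3),C(d["at"]).round(0),round(d["score"],2))
E
```

```text
t 33.5 C [ 97.2 -33.9 220.7] F xyz clamp [0.26, 0.56, 0.15] q [-11.  21.  91.  -0.  67. -23.] open -0.00024001449776515053
[ 90.1 -66.4  73.2] 0.63 q 1.9937772392614297
t 33.6 C [ 94.8 -32.8 216. ] F xyz clamp [-0.71, -0.58, -0.36] q [-11.  21.  92.  -0.  67. -23.] open 5.2052977604543776e-06
lever_ball [ 0.579 -0.132  0.072] [ 89. -65.  72.] 0.86
lever_ball [ 0.578 -0.138  0.072] [ 87. -70.  72.] 0.58
tape_roll [ 0.36  -0.068  0.005] [-111.   45.    5.] 0.7
tape_roll [ 0.359 -0.068  0.005] [-112.   46.    5.] 0.63
hex_key [ 0.51  -0.201  0.001] [   7. -116.    1.] 0.73
hex_key [ 0.515 -0.206 -0.   ] [  11. -123.   -0.] 0.61
lens_cap [0.607 0.098 0.002] [166. 154.   2.] 0.6
level_cube [ 0.651 -0.117 -0.001] [163. -65.  -1.] 0.49
level_cube [ 0.478 -0.091  0.072] [-0. -3. 72.] 0.67
camera_sled [ 0.471 -0.078  0.061] [-5. 11. 61.] 0.55
camera_sled [ 0.476 -0.085  0.061] [-1.  4. 61.] 0.76
top_plate [ 0.478 -0.091  0.075] [-1. -3. 75.] 0.66
top_plate [ 0.479 -0.089  0.074] [ 1. -0. 74.] 0.62
```

View pics/s5.png

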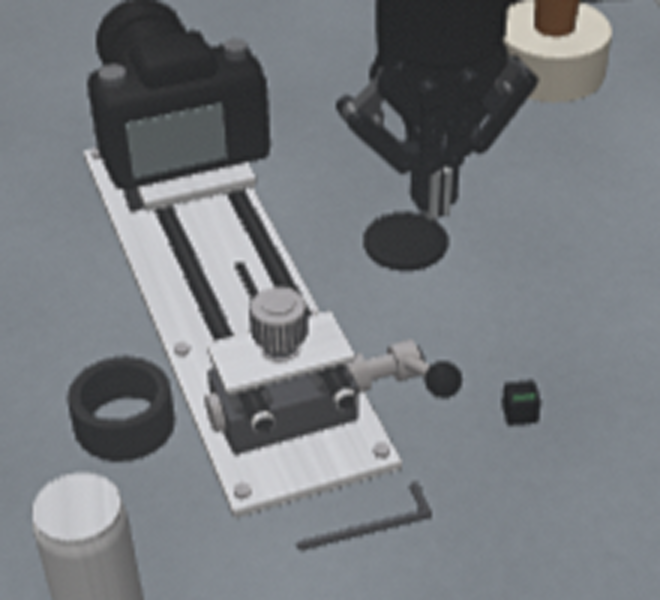

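The lever ball at crop (443,378) is on the −y side with the lever at home (q ≈ 2.0), and it stayed there after release. The camera sled and the other gear are in place, and the gripper is clear of everything.

```bash
python3 -c "
from plant import robot
print(robot.finish_job())"
```

```text
the job is handed in; nothing more can be done
None
```

I backed the nut off by feel and flipped the lever fully home. The job is handed in at about 34 s of the 70 s allowed. I have no direct reading of the lock force; I estimate it at about 154 N, inside the 120–172 N range.

- **Finding the bite:** The first lever probe bit at about 0.5 rad, so I turned the nut back 105°. A second probe bit at about 0.9 rad, so I turned it back another 17°. On the third probe the lever was free at about 0.92 and bit with 2–3 N at about 0.96, so nearly upright.
- **Flipping the lever:** The readings taken during the flip were only about 3 N. At the stop I pressed with about 24 N, well above what the flip needs.
- **Last checks:** With the robot clear of everything, the side camera put the lever at 1.99 rad, and it stayed there after release. The sled, tape roll, hex key and lens cap showed where they were at the start, within measuring error. I did not re-measure the spare lens, spray can and marble block, which the arm did not work near.
- **What went wrong or disagreed:**
    - My first three pushes on the lever, with the jaws across it, jammed on the ball at up to about 35 N. They only moved the lever partway towards its first bite, so I turned the gripper 90° and went on.
    - The lever also sprang back further than expected after the first probe, to about 0.25 rad.
    - In the last top picture the level cube was wrongly detected on the clamp. The side picture shows it in its place.

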